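Load a fresh reagent pack from the covered tray

ROBOT

A 7-joint arm with a two-finger parallel gripper is mounted at the origin on the work surface. World frame = base frame: x ahead of the robot, y to its left, z up, the work surface at z = 0. Lengths are in m, angles in rad, forces in N, time in s.
With the tool pointing down it reaches from about 0.425 to 0.925 m from the base axis. Payload 6.8 kg.
Tool frame: the origin (TCP) lies on the front face of the gripper's body, between the roots of the fingers; the fingertips stand 73 mm ahead of it and the grasp point (between the pads) lies 54 mm ahead of it (env.nose_length is the distance from the TCP to the fingertips, in m); z points along the fingers, y is the direction in which the jaws open and shut (so a half turn about z gives the same grasp; the last joint's range is limited). The gripper opens to 85 mm and grips with 20 to 120 N. Pads are 22 mm wide; open, the fingers measure 114 mm over their backs; the gripper's body (76 mm by 85 mm) begins 54 mm behind the grasp point. The pads swing forward as they close: fully open they stand 13 mm farther back than shut.
Start: joints at [-1.339, 0.477, 0.022, 1.555, -0.011, 1.109, -0.083], TCP at [0.225, 0.636, 0.304] pointing down, gripper open.
Joint ranges: [-2.96, 2.96], [-0.34, 2.1], [-1.41, 1.46], [0.24, 2.44], [-1.37, 4.51], [0.17, 1.92], [-2.96, 2.96]. Speed limits (rad/s): [2.39, 2.39, 3.14, 3.14, 3.14, 3.14, 3.14].

INTERFACE

Orientations are given as a unit quaternion [w, x, y, z].
In Python, from cell import env, kin, camera, calibration, job gives the robot as it stands. The module is installed in compiled form; this text tells all that it offers. Calls block until the motion is done:
- env.reach(position, orientation): joint-space move of the TCP to a pose.
- env.movel(position, velocity=0.15, rot=None, stop_force=None): straight line of the TCP; rot=None keeps the orientation; velocity is the mean speed in m/s. With stop_force (N) it stops when the force on the tool has changed by that much, and returns True; else False.
- env.goto_joints(angles): joint-space move.
- env.grip(opening, f_grip=None): finger opening in m; f_grip is the grip in N (None keeps the last); returns when the fingers have stopped.
- env.dwell(seconds).
- kin.inverse_kinematics(position, orientation): joint angles nearest the present ones, or None.
- env.get_state(): the state.
- camera(name): name is "scene" or "top"; returns (picture, depth): 420x560x3 uint8, blue, green, red; 420x560 float32, m along the optical axis (not along the pixel's ray), 0 where there is no reading.
- calibration(name): a dict with "fx", "fy", "cx", "cy" (pixels), "rvec" (rotation vector, rad) and "tvec" (3), from world to camera coordinates, as OpenCV has them. Camera axes: x right, y down, z forward; pixel columns grow to the right and rows downward; lengths in m; the calibration is good to about 2 mm. A picture is of the moment at which its call begins. calibration takes no time and is no camera call.
A pose or a line that the arm cannot do raises env.PlanningError and nothing moves.
- job.job_done(): hands the job in, once; it reports no verdict.
The state is a dict: "time": time; "qpos": joint angles; "joint_velocities": joint speeds; "joint_torque": joint torques, N m; "tcp_pos": TCP position; "orientation": TCP orientation; "force": force on the tool from outside, world axes, zero at the start; "torque": the same for the moment, N m; "opening": finger opening in m.
Only numpy, scipy, OpenCV 4.12 (cv2) and the standard library are available. Lean on these libraries where they do the work, as an engineer would, in place of code of your own. Each camera call takes 0.05 s, during which the arm holds its last target.

TASK

Slide the smoked cover of the blue-grey reagent tray out along its tracks, through the tray's low end, and lay it flat on the bench, rib up and clear of the tray and the rack. Then lift out the pack with the green grip, keep it upright, and set it fully down in the empty lane of the white loading rack, its tab facing the same way as its neighbours' tabs. Set things down rather than dropping them, and leave the other packs and the rest of the bench as they are.

Things in the scene. Friction and masses are not known exactly. Their poses are not given: they have to be found in the camera images.
- tray: blue-grey reagent tray with white rails, fixed to the bench: 164 mm along x, 142 mm along y, 99 mm high. Origin: centre of underside, z up. Cover tracks run along y, 86 mm up. Inside 136 (x) by 126 mm (y), floor 6 mm up, 10 mm lane ribs; three packs stand at y = -42, 0, +42 mm, lengthwise along x, tabs to -x, play 2.5 mm in y, 8 mm in x. The +y end is a stop
- tray_exit (a point): middle of the top of the tray's low end wall, at its -y end (y = -71 mm, 85 mm up), over which the cover slides out. Tracks and the white lips that hold the cover's edges down (3 mm play above it, 2 mm each side) end here; axes as the tray's
- cover: smoked see-through sliding cover, 148 mm (x, across the tracks) by 134 mm (y, along them), 5 mm thick, about 150 g, light friction. Origin: centre of its underside; axes as the tray's, z up. Starts shut or up to 24 mm ajar (origin at y = -6 to -30 mm of the tray, 86 mm up); out of the tracks when its origin is beyond y = -138 mm of the tray
- cover_rib (a point): middle of the top of the black rib on the cover, to hold it by: 60 mm along the cover's x, 14 mm thick along its y, standing 28 mm up from the middle of the plate's top (5 to 33 mm above the cover's origin)
- pack_green: the pack to load: white, 120 mm long (x), 34 mm wide (y), body 50 mm tall, about 220 g, two round dark ports in its top; in any of the tray's three lanes. Origin: centre of underside, z up. A small tab sticks out at its -x end
- pack_green_grip (a point): middle of the top of the green grip block on the pack, 76 mm above its underside: 36 mm along the pack's x, 20 mm along its y, 26 mm tall. Along x the space beside the block, above the 50 mm body, is free to 60 mm from its middle; along y the next pack's block is 22 mm away in the tray, 25 mm in the rack
- pack_green_tab (a point): the tab of the green pack, at its -x end: 55 mm from the pack's middle, 40 mm above its underside
- rack: white loading rack with a tinted bar (40 mm high) along its -x side, fixed to the bench: about 151 mm along x, 187 mm along y. Origin: centre of underside, z up. Four lanes along x, 45 mm apart: those at y = -67.5, -22.5 and +67.5 mm hold packs, tabs to -x; the one at y = +22.5 mm is empty. Dividers 26 mm high, outer sides 40 mm, ends 42 mm (+x) and 30 mm (-x)
- empty_lane (a point): middle of the floor of the rack's empty lane, 6 mm above the bench; axes as the rack's, the lane runs along x. It is 134 mm long and 42 mm wide between its walls: a pack has 4 mm play each side, 7 mm each end, and stands with its origin at this point
- pack_blue: same white reagent pack as pack_green (120 x 34 mm, 50 mm tall, with a 36 x 20 x 26 mm grip block on top) but with a blue grip block, in one of the tray's lanes. Leave it alone. Origin: centre of its underside; x along its length with the tab at -x, z up
- pack_orange: same white reagent pack as pack_green (120 x 34 mm, 50 mm tall, with a 36 x 20 x 26 mm grip block on top) but with an orange grip block, in one of the tray's lanes. Leave it alone. Origin: centre of its underside; x along its length with the tab at -x, z up
- rack_pack_a: same white reagent pack as pack_green (120 x 34 mm, 50 mm tall, with a 36 x 20 x 26 mm grip block on top) but with a grey grip block, in the rack's lane at y = -67.5 mm. Leave it alone. Origin: centre of its underside; x along its length with the tab at -x, z up
- rack_pack_b: same white reagent pack as pack_green (120 x 34 mm, 50 mm tall, with a 36 x 20 x 26 mm grip block on top) but with a grey grip block, in the rack's lane at y = -22.5 mm. Leave it alone. Origin: centre of its underside; x along its length with the tab at -x, z up
- rack_pack_c: same white reagent pack as pack_green (120 x 34 mm, 50 mm tall, with a 36 x 20 x 26 mm grip block on top) but with a grey grip block, in the rack's lane at y = +67.5 mm. Leave it alone. Origin: centre of its underside; x along its length with the tab at -x, z up
- wash_bottle: white bottle with a blue cap, 64 mm across, 160 mm tall, at the back of the bench; leave alone. Origin: centre of its underside
- control_pot: clear pot with a red cap, 60 mm across, 65 mm tall, at the back of the bench; leave alone. Origin: centre of its underside
- tip_box: blue box of pipette tips, 85 x 122 x 63 mm, at the back of the bench; leave alone. Origin: centre of its underside
- scanner: grey and black bar-code scanner in its cradle, 110 x 80 x 116 mm, at the right side of the bench; leave alone. Origin: centre of its underside

How it is judged:
On the way, in this order (a step that is already met when the one before it is completed fails the run):
1. the cover is drawn at least half way out while running in its tracks (y of cover in the frame of tray between -0.136 and -0.07 m and x of cover in the frame of tray between -0.006 and 0.006 m and z of cover in the frame of tray between 0.081 and 0.093 m), for 0.05 s.
2. the cover lies flat on the bench, rib up, let go (height (world z) of cover below 0.006 m and angle between cover's own z axis and vertical below 0.08 rad and linear speed of cover below 0.03 m/s and contact force between the fingers and cover below 0.05 N), for 0.2 s.
3. the green pack is lifted upright out of the tray, clear of its rails (z of pack_green in the frame of tray above 0.1 m and angle between pack_green's own z axis and vertical below 0.3 rad), for 0.1 s.
At the end, for the whole second after the job is handed in: Cover flat on the bench (5 degrees), rib up, still, let go. Green pack upright (5 degrees), still, on the floor of the empty lane: within 10 mm along, 7 mm across, 4 mm in height, 0.12 rad in direction, tab to the rack's -x side like its neighbours; the other packs and bystanders in place (all of step 2 and x of pack_green in the frame of empty_lane between -0.01 and 0.01 m and y of pack_green in the frame of empty_lane between -0.007 and 0.007 m and z of pack_green in the frame of empty_lane between -0.004 and 0.004 m and angle between pack_green's own z axis and vertical below 0.08 rad and angle between the x axis of pack_green and the x axis of rack, either way round below 0.12 rad and x of pack_green_tab in the frame of empty_lane below -0.03 m and linear speed of pack_green below 0.02 m/s and angular speed of pack_green below 0.1 rad/s); the robot touches nothing.
It fails at once if the green pack tips more than about 20 degrees (angle between pack_green's own z axis and vertical above 0.35 rad).
It fails at once if the cover is dropped: falling free more than about 20 mm above the bench (height (world z) of cover above 0.02 m and linear speed of cover above 0.35 m/s and contact force between anything else and cover below 0.02 N).
It fails at once if the green pack is dropped: falling free more than about 15 mm above the bench (height (world z) of pack_green above 0.02 m and linear speed of pack_green above 0.35 m/s and contact force between anything else and pack_green below 0.02 N).
It fails at once if another pack is shifted more than 18 mm or tipped (distance of any of pack_blue, pack_orange, rack_pack_a, rack_pack_b, rack_pack_c from where it was at the start of the episode above 0.018 m or angle between any of pack_blue, pack_orange, rack_pack_a, rack_pack_b, rack_pack_c's own z axis and vertical above 0.3 rad).
It fails at once if a bystander on the bench is shifted more than 25 mm (distance of any of wash_bottle, control_pot, tip_box, scanner from where it was at the start of the episode above 0.025 m).
It also fails if it takes over 59 s, if anything falls off the work surface, if the arm or the gripper's body presses on something with over 40 N, if the wrist force passes 120 N, or if a joint passes its speed limit or range.

## Working session

There is one attempt and no reset: what is moved stays moved. The work goes in short steps, each a Python script; the robot and the scene stay as the last script left them, time stands still between calls to the robot, and variables do not carry over. Pictures are saved under pics/ and viewed, and the job is handed in when it is done.

```bash
mkdir -p pics; ls; python3 - <<'E'
from cell import env,kin,camera,calibration,job
import cv2,numpy as np
for n in("scene","top"):
    p,d=camera(n); cv2.imwrite(f"pics/{n}0.png",p); np.save(f"pics/{n}0.npy",d); print(calibration(n))
s=env.get_state();print(s['time'],s['tcp_pos'],s['orientation'],s['opening'],s['qpos'])
E
```

```text
pics
{'fx': 491.34358184804523, 'fy': 491.34358184804523, 'cx': 283.65094384000423, 'cy': 212.5259298717646, 'rvec': array([ 2.17991259,  1.08701921, -0.44161597]), 'tvec': array([-0.28418707, -0.3431907 ,  1.96499869])}
{'fx': 545.8067521953326, 'fy': 545.8067521953326, 'cx': 284.7604428842417, 'cy': 208.41955615297144, 'rvec': array([ 2.19099153, -2.14803967,  0.14881492]), 'tvec': array([-0.13977921,  0.64650062,  1.54508149])}
0.1 [0.22481447 0.63603395 0.30302512] [-9.30145288e-05  1.69070885e-01  9.85603558e-01 -8.08496204e-04] 0.08548803384824592 [-1.33910908  0.47772828  0.02231152  1.55632852 -0.01151569  1.10929078
 -0.08312761]
```

View pics/scene0.png

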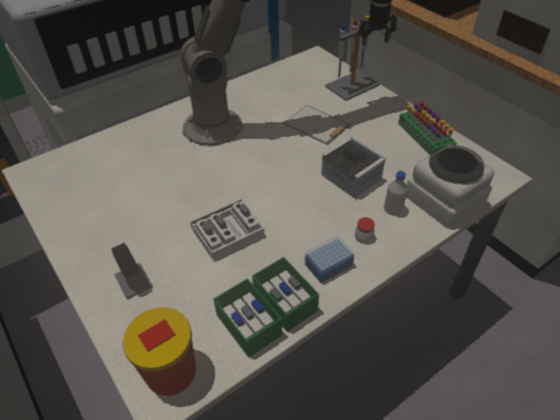

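View pics/top0.png

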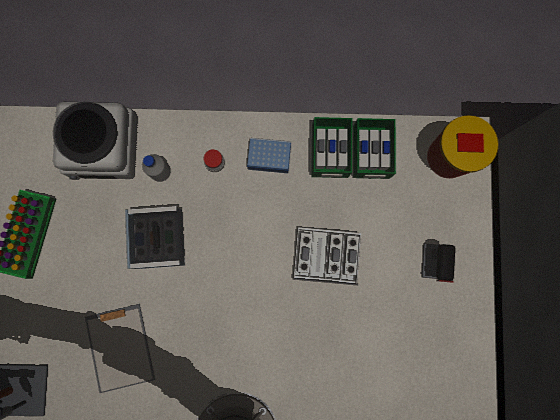

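```bash
python3 - <<'E'
import cv2,numpy as np
t=cv2.imread("pics/top0.png");s=cv2.imread("pics/scene0.png")
f=lambda im,x,y,w,h,k:cv2.convertScaleAbs(cv2.resize(im[y:y+h,x:x+w],None,fx=k,fy=k,interpolation=cv2.INTER_CUBIC),alpha=1.8)
a=f(t,105,190,100,90,4);b=f(t,280,215,100,90,4)
c=f(s,310,130,100,75,4);d=f(s,180,190,100,75,4)
cv2.imwrite("pics/z1.png",np.hstack([a,b]));cv2.imwrite("pics/z2.png",np.hstack([c,d]))
E
```

```text
(no output)
```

View pics/z1.png

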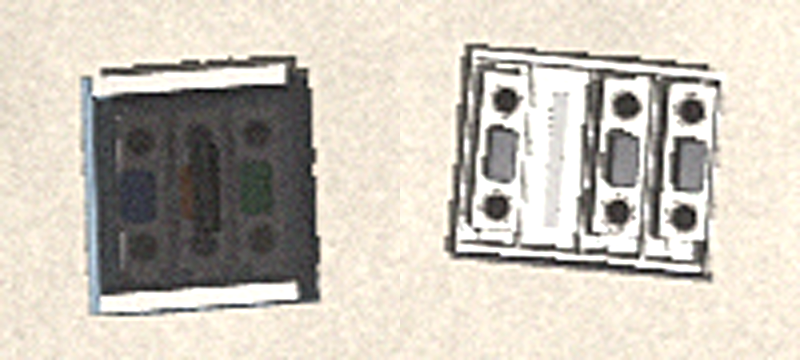

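View pics/z2.png

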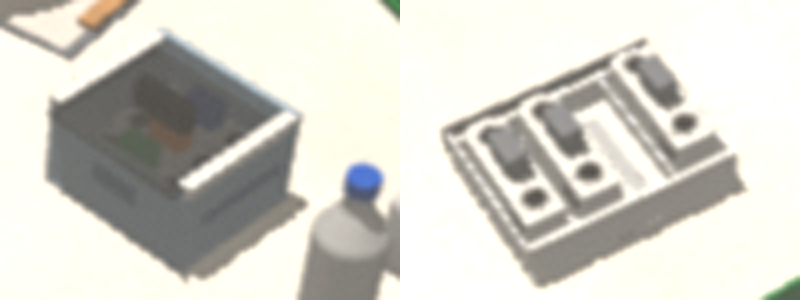

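```bash
cat > h.py <<'E'
import cv2,numpy as np
from cell import env,kin,camera,calibration,job
def cal(n):
    c=calibration(n);R,_=cv2.Rodrigues(c['rvec']);return np.array([[c['fx'],0,c['cx']],[0,c['fy'],c['cy']],[0,0,1]]),R,np.array(c['tvec']).ravel()
def ray(n,uv,z):
    K,R,t=cal(n);uv=np.atleast_2d(np.asarray(uv,float))
    d=(R.T@np.linalg.inv(K)@np.c_[uv,np.ones(len(uv))].T).T;C=-R.T@t
    return C+d*((z-C[2])/d[:,2])[:,None]
def proj(n,P):
    K,R,t=cal(n);q=(R@np.atleast_2d(P).T).T+t;q=q@K.T;return q[:,:2]/q[:,2:]
def cloud(n,d):
    K,R,t=cal(n);v,u=np.mgrid[:d.shape[0],:d.shape[1]]
    q=np.stack([(u-K[0,2])/K[0,0]*d,(v-K[1,2])/K[1,1]*d,d],-1);return (q-t)@R
E
python3 - <<'E'
from h import *
for n in("top","scene"):
    p=cv2.imread(f"pics/{n}0.png");P=cloud(n,np.load(f"pics/{n}0.npy"))
    print(n,"bench z",np.percentile(P[300:350,300:380,2] if n=="top" else P[270:300,40:100,2],[5,50,95]))
p=cv2.imread("pics/top0.png");g=p.min(2)
print(np.percentile(g[300:350,300:380],[1,50,99]))
P=cloud("top",np.load("pics/top0.npy"))
print((P[200:275:5,122:190:6,2]*1000).astype(int))
print((P[222:290:5,288:364:6,2]*1000).astype(int))
m=(g>150).astype(np.uint8)
k,l,st,c=cv2.connectedComponentsWithStats(m)
for i in range(1,k):
    if st[i,4]>25:
        cs,_=cv2.findContours((l==i).astype(np.uint8),0,2);r=cv2.minAreaRect(max(cs,key=len));print(st[i],c[i],r)
hsv=cv2.cvtColor(p,cv2.COLOR_BGR2HSV)
E
```

```text
top bench z [-0.00753866 -0.00162574  0.00434805]
scene bench z [-0.75456784 -0.00113964  0.00451909]
[112. 122. 132.]
[[  0   1   0  -2  -7   0  -3   1   0  -1  -2  -4]
 [ -1   0   0  -2  -3   1   1   3  -3  -1   1   1]
 [  0 100  95  95  98 100  92  93  93  87   0  -1]
 [  2  97  94  86  89  89  90  91  84  85  -1   4]
 [  3  93  91  88  84  90  84  88  89  87  -4   1]
 [  2  93  88  89  88  90  85  89  91  85   9  -6]
 [ -4  95  88  90  91  89 104  91  98  81  13   2]
 [ -4  95  86  93  92  85 107  85  90  87  10   1]
 [ -3  95  87  89  91  88 107  88  89  93  16   0]
 [ -4  96  90  89  90  84 106  81  87  92  22  -5]
 [ -6  97  89  90  88  92  91  89  89  88  82   0]
 [ -2 102  94  91  90  89  95  89  85  90  97   1]
 [ -2  96  92  79  86  92  90  90  88  95  89 -10]
 [  7 100  98  94  93 104  94  98 100  62  17   6]
 [ -1   0  -6  -1  11   2   0  -2  -1  -1   2  -1]]
[[  0   4  -2  -4  -3  -4  -2  -1  -1   0   0  -1   0]
 [ -7   3  33  -7  -2   4  -4  -3   2   0  -2   0  -4]
 [  7   0   3   3   1   4  16  36  38  40  38  40   2]
 [  0   0  57  53  21   0   2  44  54  57  55  56 
[... 1137 characters left out ...]
, 11.309932708740234)
[346 260  11  15  42] [351.97619048 266.57142857] ((351.0, 267.0), (14.0, 10.0), 90.0)
[326 274  13   4  32] [332.1875 275.4375] ((332.010009765625, 275.4299621582031), (12.303659439086914, 2.828427314758301), 8.130102157592773)
[342 275  11   5  32] [347.      277.03125] ((347.0299987792969, 276.7900085449219), (10.465181350708008, 3.8183767795562744), 8.130102157592773)
[295 276  36   4  42] [310.92857143 277.78571429] ((312.4549255371094, 277.99591064453125), (35.127872467041016, 1.1769646406173706), 5.19442892074585)
[333 280  22   3  27] [343.92592593 280.92592593] ((343.5081787109375, 280.90985107421875), (21.094829559326172, 1.1769646406173706), 5.19442892074585)
```

```bash
python3 - <<'E'
from h import *
p=cv2.imread("pics/top0.png");g=p.min(2)
# rails
m=np.zeros_like(g);m[198:275,118:192]=(g[198:275,118:192]>136)
k,l,st,c=cv2.connectedComponentsWithStats(m)
print("tray comps")
for i in range(1,k):
    if st[i,4]>12: 
        cs,_=cv2.findContours((l==i).astype(np.uint8),0,2);r=cv2.minAreaRect(max(cs,key=len))
        print(st[i],c[i],[np.round(x,1) for x in r]); print(np.round(ray("top",cv2.boxPoints(r),.099)[:,:2],4).tolist(), ray("top",[c[i]],.099)[0,:2])
hsv=cv2.cvtColor(p,cv2.COLOR_BGR2HSV)
print(p[236:258,150:162:2].tolist()[10])
for nm,lo,hi in(("green",35,85),("blue",100,130),("orange",3,22)):
    mm=np.zeros_like(g);mm[215:260,130:178]=cv2.inRange(hsv,(lo,70,20),(hi,255,255))[215:260,130:178]>0
    v,u=np.nonzero(mm);print(nm,len(u),u.mean(),v.mean(),ray("top",[(u.mean(),v.mean())],.082)[0])
b=np.zeros_like(g);b[215:260,145:168]=g[215:260,145:168]
print(g[218:258,148:164])
E
```

```text
tray comps
[146 206  30   7  87] [161.08045977 209.13793103] [array([160.5, 209. ]), array([ 4. , 29.3]), np.float64(86.1)]
[[0.6351, 0.2605], [0.6424, 0.1797], [0.6313, 0.1785], [0.624, 0.2592]] [0.63285286 0.21791647]
[130 261  49   7 161] [156.2484472  263.76397516] [array([154. , 263.9]), array([ 4. , 48.2]), np.float64(85.9)]
[[0.4805, 0.2965], [0.4924, 0.1654], [0.4816, 0.1641], [0.4697, 0.2952]] [0.48159746 0.22432044]
[[43, 42, 46], [45, 46, 48], [31, 29, 28], [34, 35, 37], [20, 29, 24], [36, 37, 38]]
green 8 166.875 237.125 [0.55640466 0.20179905 0.082     ]
blue 7 137.85714285714286 239.71428571428572 [0.54757247 0.28210065 0.082     ]
orange 34 150.85294117647058 237.58823529411765 [0.55422287 0.24629712 0.082     ]
[[29 43 43 44 41 42 36 38 44 38 43 45 34 38 35 47]
 [36 36 42 43 42 37 43 40 44 43 39 38 41 37 38 41]
 [35 40 42 43 42 33 39 40 39 39 45 41 37 34 33 38]
 [33 35 40 43 27 39 27 28 35 39 39 42 35 31 39 39]
 [40 43 44 37 34 23 23 31 29 29 46 40 34 33 33 42]
 [30 48 40 33 28 27 31 21 25 25 39 49 38 38 30 45]
 [25 40 40 35 29 30 31 27 24 31 38 35 44 36 28 34]
 [36 3
[... 977 characters left out ...]
25 21 24 23 27 30 24 17 44 40 36 38]
 [31 27 45 47 40 36 31 22 32 35 25 23 32 36 38 30]
 [33 33 42 43 45 31 28 27 34 31 20 23 36 37 42 33]
 [40 31 42 44 41 34 20 28 17 25 20 20 38 41 38 37]
 [31 35 45 43 46 38 30 34 25 28 42 42 51 41 38 37]
 [38 36 43 41 37 27 27 36 27 33 32 43 45 36 42 32]
 [32 42 37 35 32 31 19 28 29 28 23 39 48 44 36 37]
 [31 41 36 43 41 23 37 36 31 29 31 33 44 41 42 37]
 [39 35 43 51 37 31 30 27 34 24 32 35 45 43 38 40]
 [39 37 45 46 41 39 28 31 24 30 34 45 43 43 38 32]
 [37 38 43 43 43 41 44 41 36 40 43 41 49 37 36 35]
 [36 45 46 41 45 41 41 47 43 40 45 42 42 42 44 37]
 [32 38 53 46 47 41 42 40 48 41 40 38 40 36 38 39]
 [40 43 35 33 39 42 43 40 42 38 44 48 38 39 34 44]]
```

```bash
python3 - <<'E'
from h import *
for n in("top","scene"):
    A=[];D=[]
    for i in range(6):
        p,d=camera(n);A.append(p.astype(float));D.append(np.where(d>0,d,np.nan))
    A=np.mean(A,0);D=np.nanmedian(D,0);np.save(f"pics/{n}A.npy",A);np.save(f"pics/{n}D.npy",D)
A=np.load("pics/topA.npy");P=cloud("top",np.load("pics/topD.npy"))
up=lambda im,x,y,w,h,k:np.clip(cv2.resize(im[y:y+h,x:x+w],None,fx=k,fy=k,interpolation=cv2.INTER_CUBIC)*1.8,0,255).astype(np.uint8)
S=np.load("pics/sceneA.npy")
cv2.imwrite("pics/a1.png",np.hstack([up(A,118,195,80,80,5),up(A,285,215,80,80,5)]))
cv2.imwrite("pics/a2.png",np.hstack([up(S,315,135,75,65,5),up(S,187,195,80,65,5)]))
z=P[...,2];print((z[214:258,146:166:2]*1000).round().astype(int))
E
```

```text
[[ 91  88  90  90  88  86  91  93  90  88]
 [ 88  89  86  88  90  91  88  89  91  92]
 [ 88  91  90  89  87  90  88  91  84  90]
 [ 90  89  89  89  88  88  90  91  90  89]
 [ 89  89  89  89  89  90  89  89  89  88]
 [ 90  89  85  90  90  89  91  91  90  89]
 [ 88  88  89  91  89  89  92  88  91  90]
 [ 89  87  86  88  91  88  88  88  92  87]
 [ 90  91  87  90  91  90  90  90  90  91]
 [ 89  88  90  88  92  87  89  89  91  87]
 [ 91  88  89  88  91  88  91  87  88  88]
 [ 90  92  90  90  90  88  90  90  88  90]
 [ 89  86  90 115 118 117 101  90  90  90]
 [ 90  93  92 119 118 118 103  88  92  87]
 [ 89  91  88 116 120 117 101  89  91  90]
 [ 88  88  92 114 118 118 105  88  89  90]
 [ 93  90  91  90 118 116 105  92  91  88]
 [ 90  89  90  91 116 119 103  89  87  91]
 [ 90  92  88  90 117 118 106  92  88  91]
 [ 89  92  92  88 117 117 105  89  89  89]
 [ 90  89  90  89 119 119 105  90  90  89]
 [ 92  87  91  90 116 114 112  90  92  88]
 [ 91  92  88  88 117 118 107  89  89  86]
 [ 92  91  91  90 119 116 107  92  91  92]
 [ 92  87  93  90 118 117 112  89  92  89]
 [ 89  90  90  90 116 118 112  90  88  90]
 [ 91  88  92  90 118 116 113  89  86  88]
 [ 90  90  91  90 115 116 112  89  90  92]
 [ 87  88  90  88 119 118 115  87  88  88]
 [ 93  88  90  93 116 118 114  88  91  87]
 [ 86  90  91  88 116 119 110  90  89  91]
 [ 91  89  90  92 119 119 115  86  90  92]
 [ 89  91  89  90 117 119 114  91  91  94]
 [ 90  92  89  89 118 116 108  89  89  88]
 [ 89  91  89  90  90  90  91  88  90  89]
 [ 92  91  88  87  89  90  90  87  89  89]
 [ 89  90  89  90  90  88  91  88  88  88]
 [ 90  89  91  87  89  91  91  87  89  91]
 [ 90  90  90  91  90  89  89  90  88  89]
 [ 89  88  92  92  91  93  91  92  88  90]
 [ 91  91  89  89  89  88  91  90  90  88]
 [ 89  88  89  93  90  89  88  91  89  90]
 [ 91  87  90  90  91  89  90  91  92  90]
 [ 90  90  90  91  86  91  89  90  91  92]]
```

View pics/a1.png

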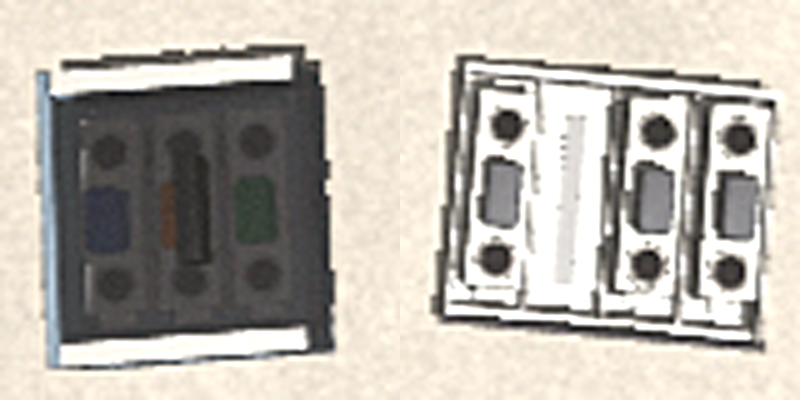

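View pics/a2.png

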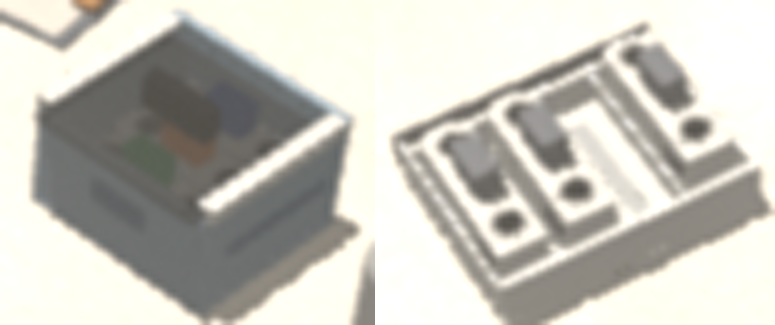

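```bash
python3 - <<'E'
from h import *
A=np.load("pics/topA.npy");g=A.min(2);P=cloud("top",np.load("pics/topD.npy"));z=P[...,2]
# rib
m=np.zeros(z.shape,bool);m[215:260,140:170]=z[215:260,140:170]>0.108
v,u=np.nonzero(m);r=cv2.minAreaRect(np.c_[u,v].astype(np.float32));print("rib",len(u),r)
print(" top pts",np.round(ray("top",[(u.mean(),v.mean()),r[0]],.119),4).tolist(), "box",np.round(ray("top",cv2.boxPoints(r),.119)[:,:2],4).tolist())
# rails: line fit by whiteness centroid
def fit(c0,c1,r0,r1,axis,h,thr):
    pts=[]
    for c in range(c0,c1):
        w=np.clip((g[r0:r1,c] if axis==0 else g[c,r0:r1])-thr,0,None)
        if w.sum()<20: continue
        q=(w*np.arange(r0,r1)).sum()/w.sum();pts.append((c,q) if axis==0 else (q,c))
    W=ray("top",pts,h)[:,:2];vx,vy,x0,y0=cv2.fitLine(W.astype(np.float32),cv2.DIST_HUBER,0,.001,.001).ravel()
    d=np.array([vx,vy]);n=np.array([-vy,vx]);return W.mean(0),d,np.std((W-[x0,y0])@n)
for a in((132,175,202,216,0,.099,140),(132,178,259,269,0,.099,140)):
    c,d,s=fit(*a);print("rail",c,d,np.degrees(np.arctan2(d[1],d[0])),s)
# profiles along rails
print("top rail rows max",[int(g[203:214,c].max()) for c in range(124,184)])
print("bot rail rows max",[int(g[259:270,c].max()) for c in range(124,190)])
# depth outlines
for nm,(r0,r1,c0,c1),zz in(("tray",(195,280,115,200),.07),("rack",(215,295,283,370),.022)):
    mm=np.zeros(z.shape,np.uint8);mm[r0:r1,c0:c1]=z[r0:r1,c0:c1]>zz
    mm=cv2.morphologyEx(mm,cv2.MORPH_OPEN,np.ones((3,3)))
    cs,_=cv2.findContours(mm,0,2);r=cv2.minAreaRect(max(cs,key=cv2.contourArea));h=.095 if nm=="tray" else .04
    W=ray("top",cv2.boxPoints(r),h)[:,:2];print(nm,r,W.mean(0),np.round(W,4).tolist())
E
```

```text
rib 125 ((155.2492218017578, 236.48614501953125), (21.300487518310547, 5.657942295074463), 86.8201675415039)
 top pts [[0.5547, 0.2264, 0.119], [0.5553, 0.2262, 0.119]] box [[0.5837, 0.2368], [0.5849, 0.2215], [0.5269, 0.2156], [0.5258, 0.2309]]
rail [0.63178131 0.18761525] [0.06277516 0.9980277 ] 86.40088 5.0780253060379446e-05
rail [0.48606257 0.1931156 ] [ 0.0417061  -0.99912995] -87.60972 0.0017622127868390785
top rail rows max [125, 124, 124, 122, 145, 152, 134, 134, 148, 151, 148, 150, 142, 143, 142, 150, 152, 150, 153, 154, 152, 138, 147, 152, 150, 150, 150, 144, 144, 151, 153, 150, 156, 156, 154, 139, 142, 151, 153, 150, 151, 146, 145, 147, 152, 155, 155, 157, 158, 158, 142, 162, 127, 123, 122, 123, 129, 125, 124, 128]
bot rail rows max [126, 123, 125, 126, 124, 128, 140, 148, 146, 146, 146, 143, 147, 148, 149, 148, 160, 156, 154, 154, 148, 146, 145, 146, 145, 149, 148, 152, 154, 150, 162, 157, 156, 155, 153, 149, 149, 150, 150, 152, 150, 153, 154, 153, 161, 158, 156, 158, 154, 150, 149, 150, 152, 155, 168, 131, 131, 132, 130, 126, 121, 128, 128, 127, 124, 126]
tray ((153.41574096679688, 236.899169921875), (59.96963119506836, 56.027713775634766), 86.98721313476562) [0.55602823 0.23634428] [[0.6331, 0.322], [0.6447, 0.1672], [0.4786, 0.1517], [0.4677, 0.3046]]
rack ((351.1558837890625, 256.4735107421875), (14.802425384521484, 41.722896575927734), 4.39870548248291) [ 0.51405959 -0.32073821] [[0.4555, -0.2952], [0.5751, -0.3037], [0.5726, -0.3465], [0.4531, -0.3376]]
```

```bash
python3 - <<'E'
from h import *
A=np.load("pics/topA.npy");g=A.min(2)
print(g[203:216,134:178:5].astype(int));print(g[258:270,134:178:5].astype(int))
def run(lo,hi,f,h,name):
    pts=[]
    for c in range(*lo):
        q=f(c)
        if q is not None: pts.append(q)
    W=ray("top",pts,h)[:,:2]
    vx,vy,x0,y0=cv2.fitLine(W.astype(np.float32),cv2.DIST_HUBER,0,.001,.0001).ravel()
    k=np.array([-vy,vx]);print(name,W.mean(0),np.degrees(np.arctan2(vy,vx)),"rms",np.std((W-[x0,y0])@k))
def col(r0,r1,thr=136):
    def f(c):
        i=np.nonzero(g[r0:r1,c]>thr)[0]
        return None if len(i)==0 else (c,r0+(i[0]+i[-1])/2)
    return f
run((133,173),None,col(203,216),.099,"top rail");run((133,176),None,col(258,271),.099,"bot rail")
print("ends top",np.round(ray("top",[(175.4,208),(129.5,211)],.099),4).tolist(),"bot",np.round(ray("top",[(178.5,262),(130,266)],.099),4).tolist())
print("rack cols");print(g[222:238,300:360:6].astype(int));print(g[268:290,300:360:6].astype(int));print(g[235:275:6,286:304].astype(int));print(g[235:275:6,350:370].astype(int));print(g[235:275:5,308:332].astype(int))
E
```

```text
[[121 118 122 122 126 126 121 124 128]
 [116 127 127 130 127 128 133  41  37]
 [124 126 132 133  34  35  40  47  46]
 [125  34  39  37  42  47  42  69 119]
 [ 33  43  47  48  67 117 151 142 139]
 [ 49  43 115 150 138 137 137 136 138]
 [148 140 135 132 132 132 138 140 142]
 [132 131 131 135 138 139 144 155 141]
 [134 137 136 141 153 137  64  19  20]
 [138 150 152  81  18  18  23  29  28]
 [ 81  24  20  23  26  26  30  35  36]
 [ 22  27  21  27  29  34  36  36  35]
 [ 30  30  32  36  33  33  35  37  35]]
[[ 35  43  49  39  43  47  40  44  41]
 [ 35  42  43  38  45  39  37  33  33]
 [ 37  42  39  38  31  32  28  33  38]
 [ 34  35  29  25  36  35  95 158 149]
 [ 31  31  32  68 162 149 142 139 139]
 [ 62 147 148 147 136 137 139 140 144]
 [146 135 136 137 136 137 141 142 147]
 [134 134 137 137 141 143 150 114  28]
 [135 138 140 149 123  49  27  82 100]
 [138 148  75  27  62 108 134 131 128]
 [ 35  51  85 129 131 128 123 127 118]
 [127 133 128 128 127 126 120 125 112]]
top rail [0.63106496 0.24157262] -85.31577 rms 0.0013069948363092887
bot rail [0.48090198 0.23041876] -84.54829 rms 0.00105
[... 3006 characters left out ...]
58 130 155 100 111 142 147 145 149 129 119 120 118 141 146 148 156
   86  40  54  37  36 146]
 [152 146 152  92 131 148 146 148 152 140 127 123 122 125 143 148 151 156
   80  97  63  31 119 151]
 [ 69 106 157  98  87 139 149 147 149 127 121 121 119 138 147 148 159  86
   30 101  58  31 151  94]
 [ 52 141 113 137 149 147 147 148 143 127 122 123 126 144 147 150 156  83
   58  54  39  79  67  52]
 [145 167  78 114 150 149 149 149 135 124 121 121 137 147 147 149 158  71
  148  83  22 135 165  85]
 [155 150 150 112 138 148 150 146 127 124 124 120 145 149 153 159  85  40
   46  42  44 147  91 118]
 [162  80 116 147 150 150 150 137 126 123 122 135 146 150 150 158  79  89
   59  29 124 159 105  98]]
```

```bash
python3 - <<'E'
from h import *
A=np.load("pics/topA.npy");g=A.min(2);P=cloud("top",np.load("pics/topD.npy"))
def line(pts,h,nm):
    W=ray("top",pts,h)[:,:2];vx,vy,x0,y0=cv2.fitLine(W.astype(np.float32),cv2.DIST_HUBER,0,.001,.0001).ravel()
    d=np.array([vx,vy]);print(nm,h,W.mean(0).round(4),"ang",round(np.degrees(np.arctan2(vy,vx)),2),"rms",np.std((W-[x0,y0])@[-vy,vx]).round(5));return np.array([x0,y0]),d
# +x wall: bright band following slope
def bandc(c0,c1,rowf,thr=120,w=2):
    o=[]
    for c in range(c0,c1):
        r0=int(round(rowf(c)));rr=np.arange(r0-w,r0+w+1);wt=np.clip(g[rr,c]-thr,0,None)
        if wt.sum()>10:o.append((c,(wt*rr).sum()/wt.sum()))
    return o
t=line(bandc(300,356,lambda c:228.3+(c-300)*.0945,135,1),.042,"+x wall")
for h in(.03,.04):b=line(bandc(297,354,lambda c:277.2+(c-300)*.0945,140,1),h,"-x wall"); n=np.array([-t[1][1],t[1][0]]);print("  sep",abs((b[0]-t[0])@n))
# stripe in lane
m=np.zeros(g.shape,bool);m[234:275,308:332]=(g[234:275,308:332]<131)&(g[234:275,308:332]>112)
k,l,st,c=cv2.connectedComponentsWithStats(m.astype(np.uint8));i=1+st[1:,4].argmax();v,u=np.nonzero(l==i)
print("stripe",st[i],c[i]);print(ray("top",[c[i]],.006)); 
pts=[(u[v==r].mean(),r) for r in np.unique(v)];line(pts,.006,"stripe");
# rack side edges via depth: points with z>.02 ; print y-extents in rows
for r in (245,255,265): print(r,[(c,int(P[r,c,2]*1000)) for c in list(range(288,302))],[(c,int(P[r,c,2]*1000)) for c in range(350,364)])
# grey blocks
for c0,c1,nm in((294,312,"c"),(328,344,"b"),(344,362,"a")):
    q=P[240:270,c0:c1,2]>.071;v,u=np.nonzero(q);print(nm,len(u),ray("top",[(u.mean()+c0,v.mean()+240)],.082)[0].round(4))
E
```

```text
+x wall 0.042 [ 0.5872 -0.2516] ang 85.7 rms 0.00048
-x wall 0.03 [ 0.4477 -0.2462] ang 85.75 rms 0.00069
  sep 0.13956188
-x wall 0.04 [ 0.4478 -0.2453] ang 85.75 rms 0.00069
  sep 0.13953735
stripe [316 238   7  34 122] [318.41803279 254.63114754]
[[ 0.5184393  -0.22903243  0.006     ]]
stripe 0.006 [ 0.5189 -0.2291] ang -4.56 rms 0.00095
245 [(288, 0), (289, 0), (290, -2), (291, -3), (292, -3), (293, 0), (294, -3), (295, -1), (296, 36), (297, 35), (298, 3), (299, 40), (300, 56), (301, 54)] [(350, 53), (351, 58), (352, 58), (353, 57), (354, 55), (355, 54), (356, 54), (357, 53), (358, 32), (359, 41), (360, 0), (361, -2), (362, 0), (363, 0)]
255 [(288, -3), (289, -1), (290, 0), (291, -6), (292, -3), (293, -2), (294, -1), (295, 31), (296, 36), (297, 4), (298, 21), (299, 53), (300, 54), (301, 61)] [(350, 80), (351, 79), (352, 82), (353, 80), (354, 78), (355, 80), (356, 54), (357, 53), (358, 35), (359, -3), (360, -2), (361, -2), (362, -3), (363, -2)]
265 [(288, -1), (289, -1), (290, -1), (291, 0), (292, -2), (293, -1), (294, 21), (295, 37), (296, 5), (297, 14), (298, 54), (299, 53), (300, 54), (301, 52)] [(350, 56), (351, 53), (352, 56), (353, 52), (354, 53), (355, 56), (356, 51), (357, 39), (358, -1), (359, 0), (360, 0), (361, -4), (362, -1), (363, 0)]
c 92 [ 0.518  -0.1848  0.082 ]
b 95 [ 0.5159 -0.2709  0.082 ]
a 94 [ 0.514  -0.3177  0.082 ]
```

```bash
cat >> h.py <<'E'
def down(ydeg):  # tool pointing down, jaw axis at ydeg from world x
    a=np.radians((ydeg+90)/2);return np.array([0,np.cos(a),np.sin(a),0])
TY=5.1;Yt=np.array([-np.sin(np.radians(TY)),np.cos(np.radians(TY)),0]);Xt=np.array([Yt[1],-Yt[0],0])
def st(s=""):
    q=env.get_state();print(s,round(q['time'],2),q['tcp_pos'].round(4),"F",q['force'].round(1),"T",np.round(q['torque'],2),"op",round(q['opening'],4))
E
python3 - <<'E'
from h import *
W=ray("top",[(294.6,255),(358.7,255)],.04);print("rack edges",W.round(4).tolist(),np.linalg.norm(W[1]-W[0])*np.cos(.0767-.02))
q=down(90+TY);r=np.array([.5550,.2263,0])
print(kin.inverse_kinematics(r+[0,0,.167],q))
env.reach(r+[0,0,.21],q);st("above")
env.movel(r+[0,0,.167],velocity=.1,stop_force=8);st("down")
env.grip(0.005,f_grip=40);st("grip")
for n in("scene",):
    p,d=camera(n);cv2.imwrite("pics/g1.png",cv2.convertScaleAbs(cv2.resize(p[90:240,260:440],None,fx=4,fy=4),alpha=1.8))
E
```

```text
rack edges [[0.5149, -0.1577, 0.04], [0.5184, -0.3425, 0.04]] 0.18449109008683276
[-0.57050431  0.5141802   0.10440735  1.86044506 -0.07364668  0.77065891
  1.23317507]
above 2.63 [0.5547 0.2277 0.2102] F [ 0.6  0.4 -0.1] T [ 0.01 -0.06 -0.03] op 0.0851
down 3.22 [0.5551 0.2265 0.167 ] F [-0.2  0.   0.3] T [ 0.05 -0.04 -0.02] op 0.0857
grip 3.87 [0.5552 0.2264 0.1673] F [ 0.  -0.5  3.1] T [ 0.    0.02 -0.04] op 0.0128
```

View pics/g1.png

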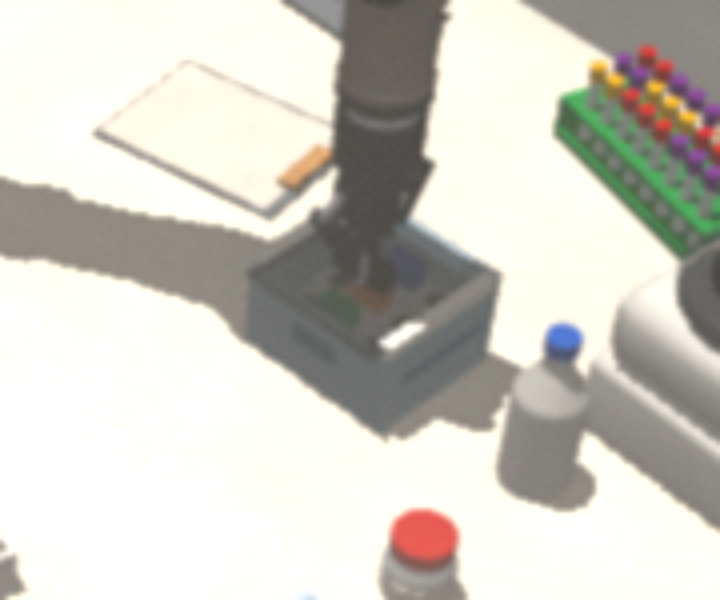

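```bash
python3 - <<'E'
from h import *
p=env.get_state()['tcp_pos'];p0=np.array(p)+[0,0,.001]
print(env.movel(p0-Yt*.09,velocity=.08,stop_force=15));st("half");env.dwell(.1)
p,d=camera("top");cv2.imwrite("pics/t2.png",cv2.convertScaleAbs(cv2.resize(p[180:300,100:240],None,fx=4,fy=4),alpha=1.8))
E
```

```text
False
half 5.19 [0.5631 0.1376 0.1683] F [-0.  -0.1 -2.5] T [ 0.04  0.02 -0.03] op 0.013
```

View pics/t2.png

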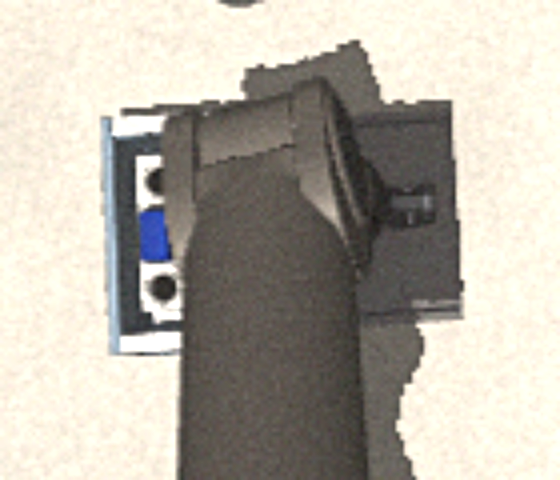

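```bash
python3 - <<'E'
from h import *
p=np.array(env.get_state()['tcp_pos'])
print(env.movel(p-Yt*.065,velocity=.08,stop_force=15));st("out")
e=np.array([.567,.03,.178]);print(env.movel(e,velocity=.15));st()
e[2]=.095;env.movel(e,velocity=.12);st("low")
q,d=camera("scene");cv2.imwrite("pics/s3.png",cv2.convertScaleAbs(cv2.resize(q[90:270,180:400],None,fx=3.3,fy=3.3),alpha=1.8))
E
```

```text
False
out 6.3 [0.5689 0.0733 0.1683] F [-0.   0.6 -0.6] T [ 0.05 -0.01  0.03] op 0.0129
False
 6.74 [0.567  0.0299 0.1782] F [-0.6  0.2 -2.5] T [ 0.07 -0.07  0.01] op 0.0136
low 7.58 [0.5675 0.0302 0.0955] F [-0.3  0.6 -1.7] T [0.01 0.01 0.06] op 0.0132
```

View pics/s3.png

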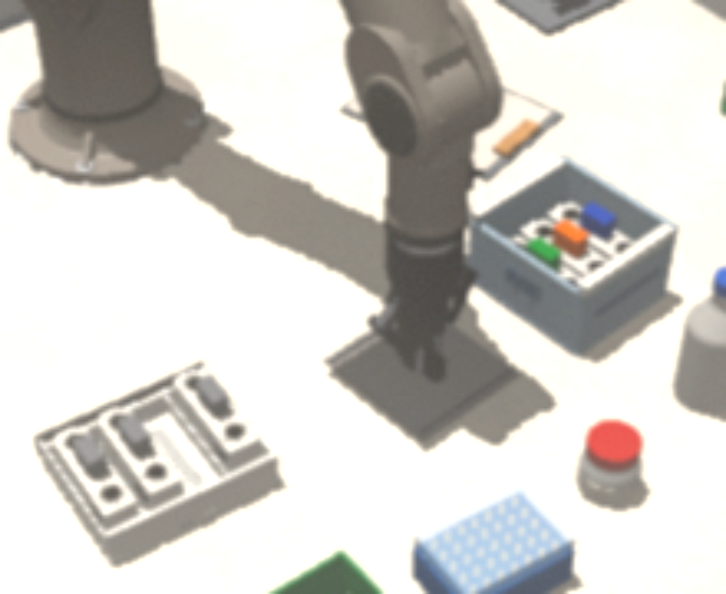

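```bash
python3 - <<'E'
from h import *
p=np.array(env.get_state()['tcp_pos']);p[2]=.0785
print(env.movel(p,velocity=.03,stop_force=4));st("touch")
env.grip(.06);env.dwell(.2);st("open")
p=np.array(env.get_state()['tcp_pos']);p[2]=.24;env.movel(p,velocity=.2);st("up")
env.reach([.5,-.08,.26],down(5.1));st("side")
for n in("top","scene"):
    A=[];D=[]
    for i in range(4):
        a,d=camera(n);A.append(a.astype(float));D.append(np.where(d>0,d,np.nan))
    A=np.mean(A,0);np.save(f"pics/{n}B.npy",A);np.save(f"pics/{n}BD.npy",np.nanmedian(D,0))
    c=A[190:290,110:270] if n=="top" else A[120:270,180:400]
    cv2.imwrite(f"pics/{n}B.png",np.clip(cv2.resize(c,None,fx=3.6,fy=3.6,interpolation=cv2.INTER_CUBIC)*1.7,0,255).astype(np.uint8))
E
```

```text
True
touch 8.11 [0.5676 0.0302 0.0812] F [-0.3  0.1  4.2] T [ 0.01  0.04 -0.02] op 0.0132
open 8.82 [0.5669 0.0301 0.0809] F [-0.3  0.7  0.7] T [-0.02  0.06  0.02] op 0.0599
up 9.76 [0.5662 0.0301 0.2389] F [-1.2  1.1 -0.2] T [0.01 0.03 0.01] op 0.0601
side 10.91 [ 0.5001 -0.0795  0.2595] F [ 1.2  0.1 -0.2] T [-0.03  0.02 -0.02] op 0.0601
```

View pics/topB.png

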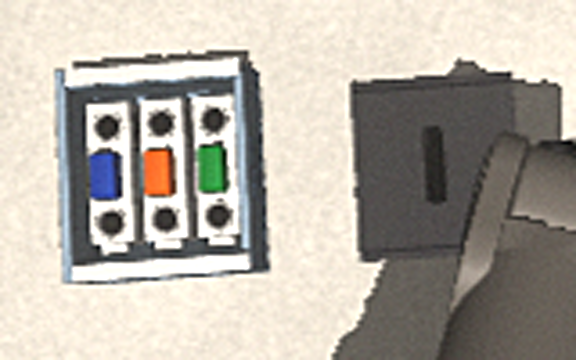

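View pics/sceneB.png

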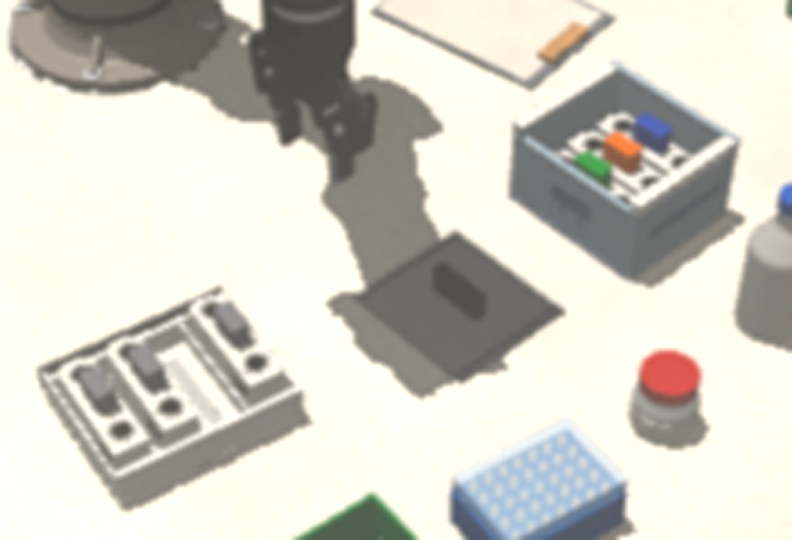

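```bash
python3 - <<'E'
from h import *
A=np.load("pics/topB.npy");P=cloud("top",np.load("pics/topBD.npy"));g=A.max(2)
hsv=cv2.cvtColor(A.astype(np.uint8),cv2.COLOR_BGR2HSV)
m=np.zeros(g.shape,bool);s=np.s_[220:255,155:185]
m[s]=cv2.inRange(hsv,(40,100,30),(85,255,255))[s]>0
mt=m&(P[...,2]>.071)
for k in(m,mt):
    v,u=np.nonzero(k);r=cv2.minAreaRect(np.c_[u,v].astype(np.float32));W=ray("top",cv2.boxPoints(r),.082)
    print(len(u),u.min(),u.max(),v.min(),v.max(),ray("top",[(u.mean(),v.mean()),r[0]],.082)[:,:2].round(4).tolist(),W[:,:2].round(4).tolist())
# ports
for r0,r1 in((217,229),(243,257)):
    k=np.zeros(g.shape,bool);k[r0:r1,162:178]=g[r0:r1,162:178]<60
    n,l,st_,c=cv2.connectedComponentsWithStats(k.astype(np.uint8));i=1+st_[1:,4].argmax();print("port",st_[i],ray("top",[c[i]],.056)[0].round(4))
# scene
A=np.load("pics/sceneB.npy");hsv=cv2.cvtColor(A.astype(np.uint8),cv2.COLOR_BGR2HSV)
k=np.zeros(g.shape,bool);s=np.s_[150:180,330:360];k[s]=cv2.inRange(hsv,(40,100,30),(85,255,255))[s]>0
v,u=np.nonzero(k);print("scene",len(u),ray("scene",[(u.mean(),v.mean())],.078))
for z in(.132,.2,.26):
  for a in(TY,TY+180): print(z,a,kin.inverse_kinematics([.553,.2,z],down(a)))
for a in(-4.4,175.6): print(a,kin.inverse_kinematics([.519,-.228,.132],down(a)))
E
```

```text
83 165 172 230 242 [[0.5584, 0.1971], [0.5588, 0.1971]] [[0.5743, 0.209], [0.577, 0.1909], [0.5433, 0.1852], [0.5407, 0.2033]]
80 165 172 230 242 [[0.5587, 0.1974], [0.559, 0.1973]] [[0.5743, 0.209], [0.5769, 0.1912], [0.5436, 0.1856], [0.541, 0.2033]]
port [166 220   6   7  29] [0.5992 0.2032 0.056 ]
port [162 243   6  14  30] [0.5207 0.2148 0.056 ]
scene 29 [[0.55659938 0.19942172 0.078     ]]
0.132 5.1 [-0.71554293  0.57351505  0.34791058  1.91758482 -0.29145478  0.69942468
 -0.10517401]
0.132 185.1 [-1.19177038  0.9041557   1.11920559  1.94618419 -1.00450735  0.99346302
 -2.62928449]
0.2 5.1 [-0.7486123   0.47612535  0.38755757  1.88247401 -0.23742038  0.82786428
 -0.1493158 ]
0.2 185.1 [-1.20689163  0.75397384  1.12112867  1.90922815 -0.80833852  1.02078782
 -2.7727778 ]
0.26 5.1 [-0.78040387  0.40119164  0.42383006  1.83638399 -0.19935926  0.9457718
 -0.18005119]
0.26 185.1 [-1.2054399   0.61007287  1.08154814  1.86063733 -0.61993829  1.05610427
 -2.92541338]
-4.4 [-0.08652993  0.57854878  0.51523309  1.97658185 -0.43393362  0.69558233
  0.62116203]
175.6 [-0.501181    1.00622191  1.26076     1.99931375 -1.12996507  1.09643432
 -1.91905696]
```

```bash
python3 - <<'E'
from h import *
q=down(TY);c=np.array([.5588,.1982,0])
env.reach(c+[0,0,.24],q);st("above")
print(env.movel(c+[0,0,.133],velocity=.1,stop_force=6));st("down")
env.grip(.02,f_grip=60);st("grip")
p=np.array(env.get_state()['tcp_pos']);
print(env.movel(p+[0,0,.02],velocity=.05));st("lift20")
for n in("top","scene"):
    a,d=camera(n)
    c=a[190:290,110:270] if n=="top" else a[90:200,300:420]
    cv2.imwrite(f"pics/{n}L.png",cv2.convertScaleAbs(cv2.resize(c,None,fx=4,fy=4,interpolation=cv2.INTER_CUBIC),alpha=1.7))
E
```

```text
above 12.41 [0.5591 0.1959 0.2402] F [-0.3 -0.5 -0.1] T [-0.03 -0.    0.02] op 0.0596
False
down 13.62 [0.5593 0.1983 0.1337] F [ 0.1 -0.8 -0.2] T [ 0.01  0.01 -0.03] op 0.06
grip 13.97 [0.5593 0.1984 0.1338] F [-0.6  1.2  5.3] T [-0.04  0.2   0.02] op 0.0345
False
lift20 14.53 [0.5593 0.1985 0.154 ] F [-0.8 -1.  -2.3] T [ 0.04 -0.02  0.03] op 0.0346
```

View pics/sceneL.png

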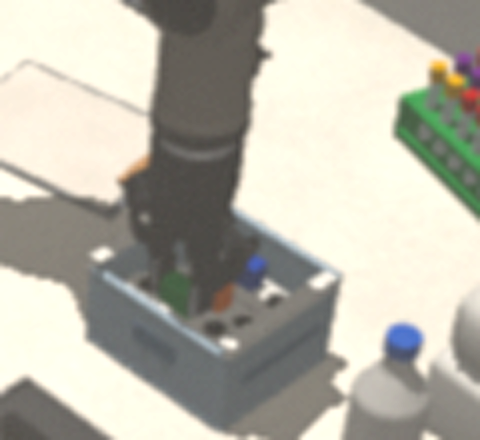

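```bash
python3 - <<'E'
from h import *
p=np.array(env.get_state()['tcp_pos'])
p[2]=.29;env.movel(p,velocity=.12);env.dwell(.15);st("up")
env.movel([.54,-.02,.29],velocity=.15,rot=down(0));env.movel([.519,-.228,.29],velocity=.15,rot=down(-4.4));st("over")
env.movel([.519,-.228,.215],velocity=.1);env.dwell(.2);st("hover")
for n in("top","scene"):
    A=[];D=[]
    for i in range(3):
        a,d=camera(n);A.append(a.astype(float));D.append(np.where(d>0,d,np.nan))
    a=np.mean(A,0);np.save(f"pics/{n}H.npy",a);np.save(f"pics/{n}HD.npy",np.nanmedian(D,0))
    c=a[205:295,270:380] if n=="top" else a[120:270,150:310]
    cv2.imwrite(f"pics/{n}H.png",cv2.convertScaleAbs(cv2.resize(c,None,fx=4,fy=4,interpolation=cv2.INTER_CUBIC),alpha=1.6))
E
```

```text
up 16.07 [0.5588 0.1983 0.2892] F [ 0.6  0.5 -1.6] T [-0.   -0.02  0.  ] op 0.0345
over 19.22 [ 0.5193 -0.2269  0.2899] F [ 0.3 -0.7 -1. ] T [0.02 0.01 0.  ] op 0.0347
hover 20.32 [ 0.5193 -0.2282  0.2156] F [ 0.  -0.2 -1.8] T [0.03 0.03 0.02] op 0.0349
```

View pics/sceneH.png

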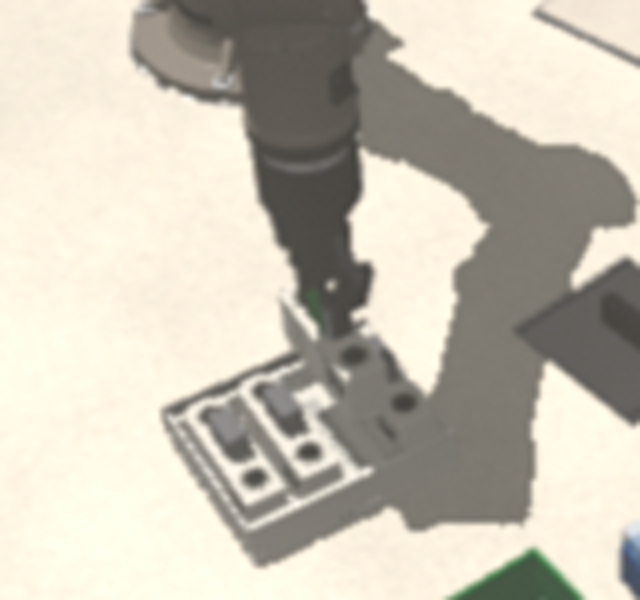

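View pics/topH.png

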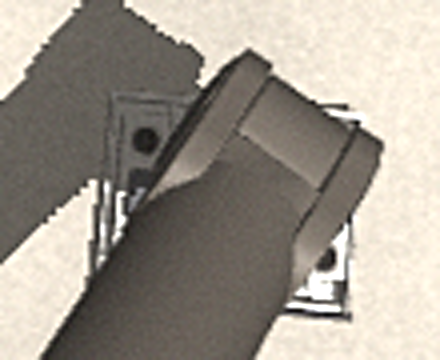

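```bash
python3 - <<'E'
from h import *
A=np.load("pics/sceneH.npy");g=A.max(2)
k=np.zeros(g.shape,bool);k[202:216,228:248]=g[202:216,228:248]<70
n,l,s,c=cv2.connectedComponentsWithStats(k.astype(np.uint8));i=1+s[1:,4].argmax();print(s[i],c[i],ray("scene",[c[i]],.137)[0].round(4))
# calibrate: same on tray/rack ports in scene: rack pack c +x port
k=np.zeros(g.shape,bool);k[213:227,243:260]=g[213:227,243:260]<70
n,l,s,c=cv2.connectedComponentsWithStats(k.astype(np.uint8));i=1+s[1:,4].argmax();print("c port",s[i],c[i],ray("scene",[c[i]],.056)[0].round(4))
# same port in top (start picture)
T=np.load("pics/topA.npy").max(2);k=np.zeros(g.shape,bool);k[232:248,298:314]=T[232:248,298:314]<60
n,l,s,c=cv2.connectedComponentsWithStats(k.astype(np.uint8));i=1+s[1:,4].argmax();print("c port top",s[i],c[i],ray("top",[c[i]],.056)[0].round(4))
q=np.array([np.cos(np.radians(-4.4)),np.sin(np.radians(-4.4))]);print("expected port",np.array([.5193,-.2282])+.04*q)
E
```

```text
[235 206   7   6  33] [238.09090909 208.54545455] [ 0.5573 -0.2298  0.137 ]
c port [247 218   8   5  32] [250.6875  220.09375] [ 0.5547 -0.1884  0.056 ]
c port top [304 237   5   6  27] [305.92592593 239.59259259] [ 0.5588 -0.1888  0.056 ]
expected port [ 0.55918211 -0.23126876]
```

```bash
python3 - <<'E'
from h import *
e=np.array([.519,-.2284,.18]);print(env.movel(e,velocity=.08,stop_force=6));st("in")
e[2]=.1305;print(env.movel(e,velocity=.03,stop_force=4));st("touch")
E
```

```text
False
in 21.21 [ 0.5189 -0.2285  0.1796] F [ 1.2 -0.  -1.1] T [0.02 0.05 0.04] op 0.0348
True
touch 22.59 [ 0.5189 -0.2284  0.1338] F [-1.2  0.2  4.7] T [ 0.04 -0.03  0.01] op 0.0348
```

Contact at exactly the expected height (0.1338). Release and check.

```bash
python3 - <<'E'
from h import *
env.grip(.06);env.dwell(.2);st("open")
p=np.array(env.get_state()['tcp_pos']);p[2]=.26;env.movel(p,velocity=.15)
env.reach([.45,.1,.32],down(40));st("away")
env.dwell(.3)
for n in("top","scene"):
    A=[];D=[]
    for i in range(3):
        a,d=camera(n);A.append(a.astype(float));D.append(np.where(d>0,d,np.nan))
    a=np.mean(A,0);np.save(f"pics/{n}F.npy",a);np.save(f"pics/{n}FD.npy",np.nanmedian(D,0))
    c=a[190:300,110:380] if n=="top" else a[100:270,170:410]
    cv2.imwrite(f"pics/{n}F.png",cv2.convertScaleAbs(cv2.resize(c,None,fx=2.9,fy=2.9,interpolation=cv2.INTER_CUBIC),alpha=1.6))
P=cloud("top",np.load("pics/topFD.npy"));A=np.load("pics/topF.npy")
hsv=cv2.cvtColor(A.astype(np.uint8),cv2.COLOR_BGR2HSV);m=np.zeros(hsv.shape[:2],bool);s=np.s_[235:275,308:332];m[s]=cv2.inRange(hsv,(40,100,30),(85,255,255))[s]>0
m&=P[...,2]>.068
v,u=np.nonzero(m);print("green",len(u),ray("top",[(u.mean(),v.mean())],.082)[0].round(4),"z",np.median(P[m][:,2]))
T=A.max(2);o=[]
for r0 in(234,258):
    k=np.zeros(T.shape,bool);k[r0:r0+16,310:330]=T[r0:r0+16,310:330]<60
    n,l,s_,c=cv2.connectedComponentsWithStats(k.astype(np.uint8));i=1+s_[1:,4].argmax();o.append(ray("top",[c[i]],.056)[0]);print(s_[i],o[-1].round(4))
d=o[0]-o[1];print("yaw",np.degrees(np.arctan2(d[1],d[0])),"mid",(o[0]+o[1])[:2]/2)
E
```

```text
open 23.16 [ 0.5181 -0.2279  0.1329] F [0.3 0.1 0.3] T [-0.01 -0.04 -0.03] op 0.0599
away 25.44 [0.4504 0.0988 0.3198] F [ 0.9  0.  -0.7] T [ 0.07 -0.03 -0.01] op 0.0598
green 85 [ 0.5208 -0.2264  0.082 ] z 0.0798877565684806
[318 237   6   6  29] [ 0.5602 -0.2298  0.056 ]
[325 258   5  16  28] [ 0.4861 -0.2499  0.056 ]
yaw 15.220720501158816 mid [ 0.52311608 -0.23986814]
```

View pics/topF.png

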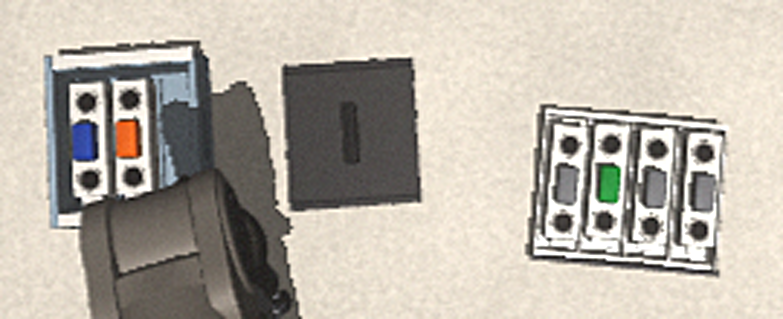

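View pics/sceneF.png

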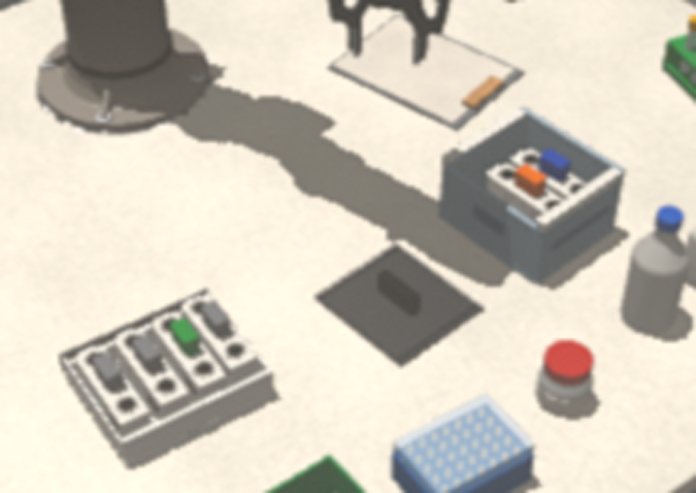

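```bash
python3 -c "
from cell import job;job.job_done()"
```

```text
the job is handed in; nothing more can be done
```

I slid the cover out along its tracks and laid it flat on the bench, rib up, between the tray and the rack. I then lifted the green pack straight up, lowered it into the rack's empty lane, let go, moved the arm clear and handed the job in. The robot clock read about 26 s of the 59 s limit.

**Last checks**
- **Pack position:** the pack touched down at the same gripper height at which it was gripped in the tray, so it is fully seated. The green grip measured (0.521, -0.226), against my lane estimate of (0.519, -0.228), which is within about 2 mm each way.
- **Heading:** I kept the pack's direction through the carry, so its tab is to the rack's -x side. In the final pictures it lies parallel to its neighbours.
- **Everything else:** the cover lay flat and clear in both views. The other packs and the bystanders in view looked unmoved. I compared these by eye and did not measure them.

**Disagreements**
- **Failed yaw check:** the final yaw check from the pack's two ports gave 15°. The second port's mask looks to have merged with shadow, so I discarded the reading and relied on the pictures.
- **Camera offset:** the two cameras differed by about 4 mm in x on one port, so I relied on the top view.

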